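# Load the freezing caddy

### The job

Load the metal caddy for the next freezing run: from the things scattered on the front right of the bench, stand the brown media bottle, the solid black foam plug, the oil vial and the capped cryovial upright in its four white cups, the widest thing in the widest cup and so on down to the cryovial in the narrowest, each right down on the cup's floor. The open goblet and the black ring with a hole through it look similar but do not belong: leave them standing where they are.

Things in the scene. Friction and masses are not known exactly. Their poses are not given: they have to be found in the camera images.
- media_bottle: tall brown glass media bottle with screw cap: body 52 mm across up to 90 mm, cap 36 mm across, 104 mm high, about 0.14 kg, stands upright. Origin: centre of the underside; z is up along its axis.
- bath_plug: low solid black foam plug, 41 mm across, 21 mm high, flat unbroken top, about 30 g. Origin: centre of the underside; z is up.
- oil_vial: small glass vial of oil with a white cap: body 28 mm across up to 48 mm, cap 21 mm across, 57 mm high, about 40 g, stands upright. Origin: centre of the underside; z is up.
- cryovial: thin cryovial, closed by a screw cap: white labelled body 12.5 mm across up to 33 mm, above it the wider cap, 14.4 mm across, 47 mm high, about 15 g, stands upright. Origin: centre of the underside; z is up.
- goblet: look-alike of the cryovial, does not belong in the caddy: thin open plastic goblet without a cap or label, 13 to 14 mm across, 35 mm high, loose, stands upright. Origin: centre of the underside; z is up.
- seal_ring: look-alike of the plug, does not belong in the caddy: black rubber ring, 41 mm across, 21 mm high, with a 20 mm hole right through it, loose. Origin: centre of the underside; z is up.
- cup_bottle: The widest of the four cups, for the media bottle: white round cup, bore 64 mm, wall 3.5 mm, rim 24 mm above the origin. Origin: underside centre of its 84 x 84 mm foot, 4 mm above the table; inner floor 4 mm above the origin; z up, x and y along the foot's sides. Like all four cups it is fixed in the metal caddy, a tray 196 x 196 mm with a 12 mm rim, fixed to the table.
- cup_plug: The second widest of the four cups and the lowest, for the foam plug: white round cup, bore 53 mm, wall 3.5 mm, rim 12 mm above the origin. Origin: underside centre of its 84 x 84 mm foot, 4 mm above the table; inner floor 4 mm above the origin; z up, x and y along the foot's sides. The four feet, square with the caddy, form a square 90 mm from centre to centre.
- cup_oil: The third widest of the four cups, for the oil vial: white round cup, bore 40 mm, wall 3.5 mm, rim 19 mm above the origin. Origin: underside centre of its 84 x 84 mm foot, 4 mm above the table; inner floor 4 mm above the origin; z up, x and y along the foot's sides. The caddy has a wire grip at each of two ends, 17 mm high, reaching 20 mm out.
- cup_cryo: The narrowest of the four cups, for the cryovial: white round cup, bore 26 mm, wall 3.5 mm, rim 19 mm above the origin. Origin: underside centre of its 84 x 84 mm foot, 4 mm above the table; inner floor 4 mm above the origin; z up, x and y along the foot's sides. The four cups change places with one another.
Mind the look-alikes: they are no part of the job. What is shaped like the bath_plug but orange is not meant.

How it is judged:
At the end, for the whole second after the job is handed in: Each of the four things stands at rest in its own cup: upright within 0.12 rad, underside under 8 mm above the cup's origin, axis within 10 mm of the cup's. The goblet and the ring stand (within 0.2 rad of upright) less than 30 mm from where they began (horizontal distance between media_bottle and cup_bottle below 0.01 m and z of media_bottle in the frame of cup_bottle below 0.008 m and angle between each of media_bottle, bath_plug, oil_vial, cryovial's own z axis and vertical below 0.12 rad and linear speed of each of media_bottle, bath_plug, oil_vial, cryovial below 0.02 m/s and horizontal distance between bath_plug and cup_plug below 0.01 m and z of bath_plug in the frame of cup_plug below 0.008 m and horizontal distance between oil_vial and cup_oil below 0.01 m and z of oil_vial in the frame of cup_oil below 0.008 m and horizontal distance between cryovial and cup_cryo below 0.01 m and z of cryovial in the frame of cup_cryo below 0.008 m and distance of each of goblet, seal_ring from where it was at the start of the episode below 0.03 m and angle between each of goblet, seal_ring's own z axis and vertical below 0.2 rad); the robot touches nothing.
It fails at once if the goblet or the ring was moved by more than 30 mm (distance of any of goblet, seal_ring from where it was at the start of the episode above 0.03 m).
It also fails if it takes over 112 s, if anything falls off the work surface, if the arm or the gripper's body presses on something with over 40 N, if the wrist force passes 120 N, or if a joint passes its speed limit or range.

### The arm

A 6-joint arm with a two-finger parallel gripper is mounted at the origin on a cart in front of the work surface, level with it; the furniture and walls round the work are solid. World frame = base frame: x ahead of the robot, y to its left, z up, the work surface at z = 0. Lengths are in m, angles in rad, forces in N, time in s.
With the tool pointing down it reaches from about 0.25 to 0.725 m from the base axis. Payload 4 kg.
Tool frame: the origin (TCP) lies at the very end of the fingers, on their centre line; the grasp point (between the pads) lies 19 mm behind it; z points along the fingers, y is the line along which they close (so a half turn about z gives the same grasp; the last joint's range is limited). The gripper opens to 85 mm and grips with 20 to 120 N. Pads are 22 mm wide; open, the fingers measure 114 mm over their backs; the gripper's body (76 mm by 85 mm) begins 54 mm behind the grasp point. The pads swing forward as they close: fully open they stand 13 mm farther back than shut.
Start: joints at [1.347, 0.241, 0.005, 1.335, 0, 1.571], TCP at [0.111, 0.488, 0.231] pointing down, gripper open.
Joint ranges: [-2.72, 2.72], [-1.05, 1.87], [-1.09, 1.28], [-1.99, 2.15], [-1.42, 1.44], [-3.14, 3.14]. Speed limits (rad/s): [2.79, 2.79, 3.14, 3.14, 3.14, 3.14].

### API

Orientations are given as a unit quaternion [x, y, z, w].
In Python, from workcell import telemetry, vision, workorder gives the robot as it stands.
- The arm moves only by the shell command python3 -m inch 'ROWS'. ROWS is JSON, a list of rows, each a list of 3 entries, a list of its own where there are three numbers: the turn, a rotation vector about the tool's x, y, z scaled (see below), then the shift along the tool's x, y, z scaled (see below), then the closure, from -1 (fully open) to 1 (shut). A call has 1 to 10 rows; each row shifts and turns the commanded pose from where the row before left it, along the tool's axes as they then stand; what a row does not reach is not made up. The controller multiplies each number of a shift by 0.3 m and each number of a turn by 360 degrees. A row lasts 1/12 s, in which the tool goes at most 41.7 mm and 7.16 degrees, less where a joint would pass 70% of its speed; a pose out of reach is approached as far as the arm can. A call with a number of a shift or a turn outside -1 to 1 is refused whole. A call with a gripper value outside its range is refused whole. The fingers move at their own pace and stop on an object; the grip force is fixed at half the most. Time passes only in rows, so rows that do not move let the fingers close. It gives the time, the measured TCP pose, the force, the opening and the grip force at its end, in the units of the state.
- telemetry.get_obs(): the state, without advancing time (a new reading comes with each control period).
- vision.camera(name): name is "scene" or "side" or "wrist"; returns a dict with "img" (384x512x3 uint8, red, green, blue), "fov_y" (degrees; the focal length in pixels is half the picture's height over the tangent of half this angle, whatever the lens; pixels are square), "cx", "cy" (the principal point, pixels), "pose" (4x4, takes a point from camera to world coordinates). Camera axes: x right, y up, looking along -z (the intrinsics and any distortion apply to the point x, -y, -z); pixel columns grow to the right and rows downward; lengths in m; the calibration is good to about 2 mm. A picture is of the moment at which its call begins. There is no depth.
- workorder.job_done(): hands the job in; it is judged then, once.
The state is a dict: "clock": time; "joint_pos": joint angles; "joint_vel": joint speeds; "tau": joint torques, N m; "eef_pos": TCP position; "tool_rot": TCP orientation; "ft_force": force on the tool from outside, world axes, zero at the start; "ft_torque": the same for the moment, N m; "grip_width": finger opening in m; "grasp_force": force on a finger pad.
Only numpy, scipy, OpenCV 4.12 (cv2) and the standard library are available. Lean on these libraries where they do the work, as an engineer would, in place of code of your own. Each camera call takes 0.05 s, during which the arm holds its last target. There are 200 camera calls.

## Working session

There is one attempt and no reset: what is moved stays moved. The work goes in short steps, Python scripts to look and compute and a shell command to move; the robot and the scene stay as the last step left them, time stands still between calls to the robot, and variables do not carry over. Pictures are saved under pics/ and viewed, at most 14 in all, crops included, and the job is handed in when it is done.

```bash
mkdir -p pics; ls
python3 - <<'E'
from workcell import telemetry, vision
import cv2,numpy as np
o=telemetry.get_obs();print({k:np.round(v,4).tolist() for k,v in o.items()})
for n in("scene","side","wrist"):
    c=vision.camera(n);cv2.imwrite(f"pics/{n}0.png",c["img"][...,::-1]);print(n,{k:(np.round(v,3).tolist() if k!="img" else 0) for k,v in c.items()})
E
```

```text
pics
{'clock': 0.0, 'joint_pos': [1.347, 0.2414, 0.0037, 1.3352, 0.0, 1.5708], 'joint_vel': [0.0021, -0.0001, 0.0004, -0.0002, -0.001, 0.0], 'tau': [0.0005, -37.2322, 25.2406, 0.0171, -0.0001, 0.0], 'eef_pos': [0.1108, 0.4869, 0.2304], 'tool_rot': [0.1117, 0.9937, -0.001, -0.0001], 'ft_force': [0.5505, 0.3968, -0.3082], 'ft_torque': [0.0726, 0.0142, 0.0557], 'grasp_force': 0.0, 'grip_width': 0.0852}
scene {'img': 0, 'fov_y': 42.632, 'cx': 246.331, 'cy': 185.647, 'pose': [[0.905, 0.225, -0.362, 0.103], [-0.426, 0.473, -0.771, -0.946], [-0.002, 0.852, 0.523, 0.619], [0.0, 0.0, 0.0, 1.0]]}
side {'img': 0, 'fov_y': 42.643, 'cx': 255.108, 'cy': 192.411, 'pose': [[-0.977, 0.12, -0.176, 0.295], [-0.211, -0.449, 0.868, 1.151], [0.025, 0.885, 0.464, 0.715], [0.0, 0.0, 0.0, 1.0]]}
wrist {'img': 0, 'fov_y': 59.072, 'cx': 255.546, 'cy': 191.565, 'pose': [[0.221, -0.935, -0.278, 0.041], [0.975, 0.212, 0.064, 0.504], [-0.001, -0.286, 0.958, 0.373], [0.0, 0.0, 0.0, 1.0]]}
```

View pics/scene0.png

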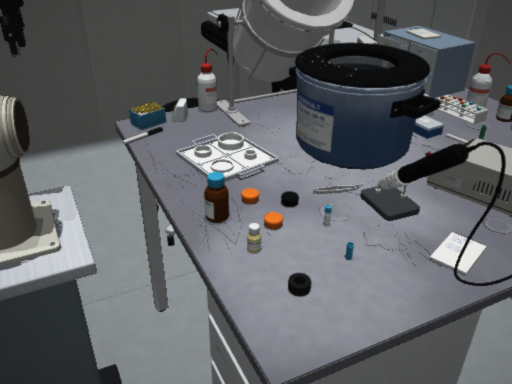

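View pics/side0.png

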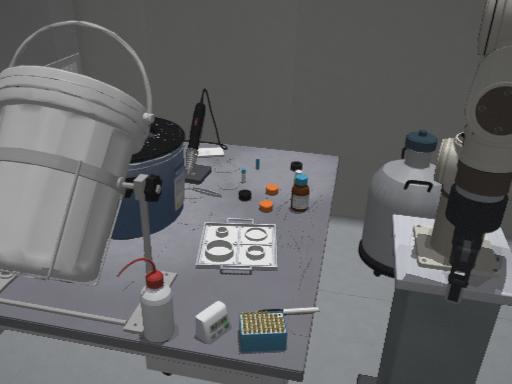

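The scene view shows these candidates:
- **Bottle:** brown, at (217,197).
- **Black rounds:** (290,198) and (300,284).
- **Orange decoys:** (250,196) and (273,220).
- **Oil vial:** (254,238).
- **Thin blue-topped things:** (328,214) and (350,250).
- **Caddy:** (227,155).

In the side view the caddy is at (237,245). I'll check the choices in a close crop.

Run:
```python
import cv2,numpy as np
a=cv2.imread("pics/scene0.png");b=cv2.imread("pics/side0.png")
A=cv2.resize(a[120:300,170:370],(800,600*9//10+180-0),interpolation=cv2.INTER_CUBIC)[:600] if 0 else cv2.resize(a[125:300,170:370],None,fx=3.4,fy=3.4,interpolation=cv2.INTER_CUBIC)
cv2.imwrite("pics/cropA.png",A)
cv2.imwrite("pics/cropB.png",cv2.resize(b[145:280,185:325],None,fx=4.4,fy=4.4,interpolation=cv2.INTER_CUBIC))
```

```text
(no output)
```

View pics/cropA.png

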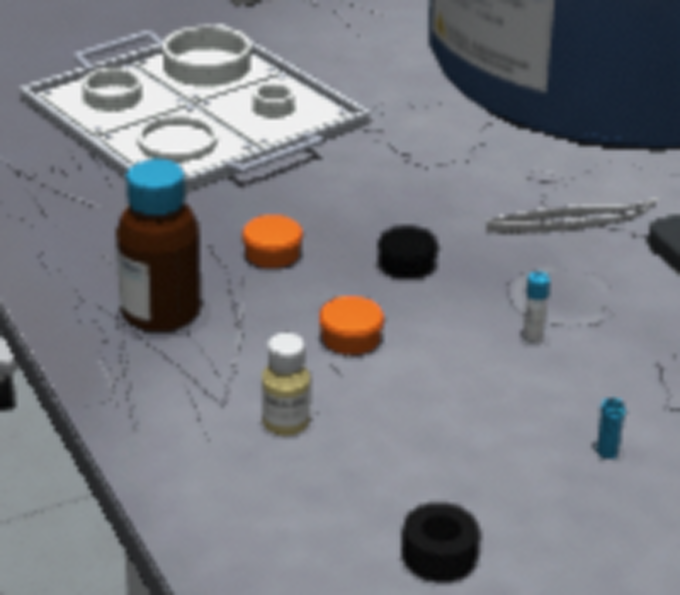

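View pics/cropB.png

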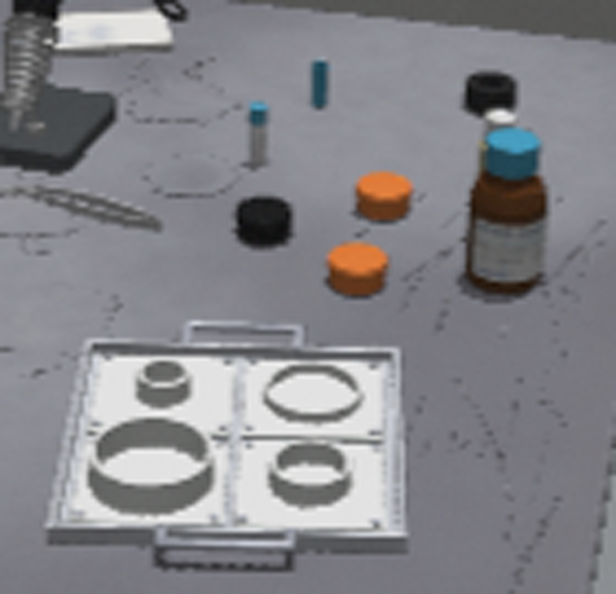

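The solid plug is at scene (290,198) and the ring with the hole is at (300,284). The white-bodied capped cryovial is at (328,214) and the teal open goblet is at (350,250). The cups in crop A are bottle (207,50), oil (112,85), cryo (274,94) and plug (177,138). Next I'll measure them all in both views.

```bash
cat > h.py <<'E'
import numpy as np,cv2
from workcell import vision,telemetry
from scipy.spatial.transform import Rotation as R
def ray(c,u,v):
    f=192/np.tan(np.radians(c["fov_y"])/2)
    d=c["pose"][:3,:3]@np.array([(u-c["cx"])/f,-(v-c["cy"])/f,-1]);return c["pose"][:3,3],d/np.linalg.norm(d)
def onz(c,u,v,z):
    o,d=ray(c,u,v);return o+d*(z-o[2])/d[2]
def tri(a,pa,b,pb):
    o1,d1=ray(a,*pa);o2,d2=ray(b,*pb);s=np.linalg.lstsq(np.c_[d1,-d2],o2-o1,rcond=None)[0]
    p,q=o1+d1*s[0],o2+d2*s[1];return (p+q)/2,np.linalg.norm(p-q)
def proj(c,p):
    f=192/np.tan(np.radians(c["fov_y"])/2)
    q=c["pose"][:3,:3].T@(np.asarray(p)-c["pose"][:3,3]);return np.array([c["cx"]-f*q[0]/q[2],c["cy"]+f*q[1]/q[2]])
def cent(img,near,lo,hi,r=30):
    "centroid of the HSV-mask component closest to pixel near"
    m=cv2.inRange(cv2.cvtColor(img,cv2.COLOR_RGB2HSV),lo,hi)
    n,_,st,ce=cv2.connectedComponentsWithStats(m)
    k=[i for i in range(1,n) if st[i,4]>8]
    i=min(k,key=lambda i:np.hypot(*(ce[i]-near)));return ce[i],st[i].tolist()
def report():
    o=telemetry.get_obs();print(round(o["clock"],2),np.round(o["eef_pos"],4),np.round(R.from_quat(o["tool_rot"]).as_matrix(),3).tolist(),np.round(o["ft_force"],1),round(o["grip_width"],4),round(o["grasp_force"],1))
E
python3 - <<'E'
from h import *
A=vision.camera("scene");B=vision.camera("side")
sa=lambda x,y:(170+(x+.5)/3.4-.5,125+(y+.5)/3.4-.5); sb=lambda x,y:(185+(x+.5)/4.4-.5,145+(y+.5)/4.4-.5)
blue=((95,110,60),(112,255,255));dark=((0,0,0),(180,255,45))
for n,z,p,q,m in[("bottlecap",.097,sa(158,187),sb(512,152),blue),("cryocap",.040,sa(538,285),sb(258,113),blue),("goblet",.0175,sa(611,428),sb(319,83),blue),("plug",.0105,sa(408,252),sb(264,220),dark),("ring",.0105,sa(440,542),sb(490,93),dark)]:
    a,s1=cent(A["img"],p,*m);b,s2=cent(B["img"],q,*m)
    print(n,a.round(1),s1,b.round(1),s2,onz(A,*a,z).round(4),onz(B,*b,z).round(4),tri(A,a,B,b)[0].round(4))
for n,z,p,q in[("oilcaptop",.057,sa(286,343),sb(499,117)),("cbottle",.028,sa(207,50),sb(151,450)),("coil",.023,sa(112,85),sb(310,462)),("ccryo",.023,sa(274,94),sb(163,375)),("cplug",.016,sa(177,138),sb(313,392))]:
    print(n,onz(A,*p,z).round(4),onz(B,*q,z).round(4),tri(A,p,B,q)[0].round(4))
E
```

```text
bottlecap [215.3 179.3] [207, 172, 17, 16, 229] [301.  179.3] [296, 174, 12, 12, 113] [ 0.417  -0.1271  0.097 ] [ 0.4194 -0.1166  0.097 ] [ 0.4195 -0.1222  0.094 ]
cryocap [327.6 208.4] [325, 205, 7, 8, 46] [243.1 170.2] [242, 168, 4, 5, 14] [ 0.6185 -0.2484  0.04  ] [ 0.6212 -0.251   0.04  ] [ 0.6196 -0.2483  0.0405]
goblet [349.1 250.3] [346, 242, 8, 18, 102] [257.  163.3] [256, 159, 3, 10, 27] [ 0.5966 -0.3596  0.0175] [ 0.5988 -0.3645  0.0175] [ 0.5971 -0.3603  0.0187]
plug [289.5 199. ] [282, 192, 16, 15, 211] [244.4 195. ] [239, 190, 12, 11, 114] [ 0.5877 -0.1441  0.0105] [ 0.5903 -0.1405  0.0105] [ 0.5899 -0.1418  0.0092]
ring [299.  284.4] [289, 274, 22, 22, 404] [295.8 165.5] [291, 162, 11, 9, 78] [ 0.4658 -0.3939  0.0105] [ 0.4687 -0.3974  0.0105] [ 0.467  -0.3942  0.0113]
oilcaptop [ 0.4424 -0.2574  0.057 ] [ 0.4442 -0.254   0.057 ] [ 0.4438 -0.2558  0.0559]
cbottle [0.5756 0.1595 0.028 ] [0.581 0.174 0.028] [0.5811 0.169  0.0236]
coil [0.4888 0.1445 0.023 ] [0.4931 0.1564 0.023 ] [0.4928 0.152  0.0193]
ccryo [0.5954 0.0772 0.023 ] [0.598  0.0884 0.023 ] [0.5989 0.0836 0.0196]
cplug [0.5063 0.0571 0.016 ] [0.509  0.0736 0.016 ] [0.5102 0.0659 0.0108]
```

View pics/wrist0.png

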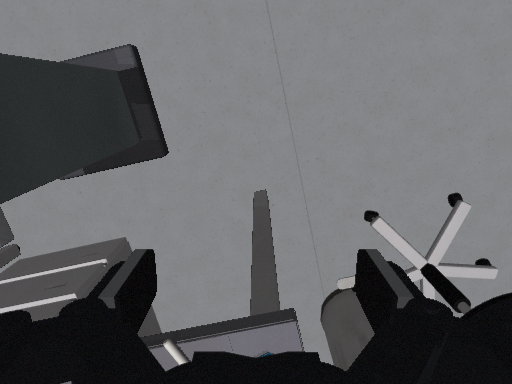

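The two views disagree by about 12 mm in y at the caddy, because their viewing angles are oblique. The wrist view showed only floor, so I'll move above the caddy and measure from there. I'll keep the tool yaw constant: tool x≈(-.975,.222), y≈(.222,.975), z down.

```bash
python3 -m inch '[[[0,0,0],[-0.092,-0.065,-0.0045],-1],[[0,0,0],[-0.092,-0.065,-0.0045],-1],[[0,0,0],[-0.092,-0.065,-0.0045],-1],[[0,0,0],[-0.092,-0.065,-0.0045],-1],[[0,0,0],[-0.092,-0.065,-0.0045],-1],[[0,0,0],[-0.092,-0.065,-0.0045],-1],[[0,0,0],[-0.092,-0.065,-0.0045],-1],[[0,0,0],[-0.092,-0.065,-0.0045],-1]]' && python3 -m inch '[[[0,0,0],[-0.092,-0.065,-0.0045],-1],[[0,0,0],[-0.092,-0.065,-0.0045],-1],[[0,0,0],[-0.092,-0.065,-0.0045],-1],[[0,0,0],[-0.092,-0.065,-0.0045],-1],[[0,0,0],[-0.092,-0.065,-0.0045],-1],[[0,0,0],[-0.092,-0.065,-0.0045],-1],[[0,0,0],[-0.092,-0.065,-0.0045],-1],[[0,0,0],[0,0,0],-1],[[0,0,0],[0,0,0],-1],[[0,0,0],[0,0,0],-1]]'
python3 - <<'E'
from h import *
report();c=vision.camera("wrist");cv2.imwrite("pics/w1.png",c["img"][...,::-1]);np.save("w1.npy",c["pose"]);print(np.round(c["pose"],3).tolist())
E
```

```text
clock: 0.92
eef_pos: [0.2923, 0.285, 0.2423]
tool_rot: [0.112, 0.994, 0.0, 0.0]
ft_force: [0.5, 0.9, 0.1]
grip_width: 0.0851
grasp_force: 0.0
clock: 1.75
eef_pos: [0.4492, 0.1105, 0.2512]
tool_rot: [0.112, 0.994, 0.0, -0.001]
ft_force: [-0.1, -0.1, 0.5]
grip_width: 0.0858
grasp_force: 0.0
1.75 [0.4492 0.1105 0.2512] [[-0.975, 0.222, -0.001], [0.222, 0.975, 0.0], [0.001, -0.0, -1.0]] [-0.1 -0.1  0.5] 0.0858 0.0
[[0.222, -0.935, -0.277, 0.379], [0.975, 0.213, 0.063, 0.127], [0.001, -0.284, 0.959, 0.393], [0.0, 0.0, 0.0, 1.0]]
```

View pics/w1.png

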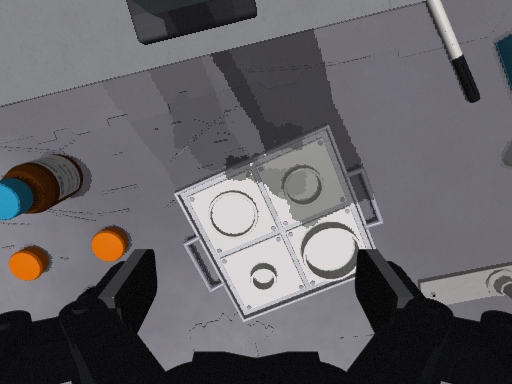

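The wrist view, with image up pointing towards the robot, shows the plug cup at (234,213), oil (303,184), cryo (264,275) and bottle (331,250). The tray corners are near (176,193), (328,126) and (245,320). I'll check these against the 90 mm lattice.

Run:
```python
from h import *
c=vision.camera("wrist")
g=cv2.cvtColor(c["img"],cv2.COLOR_RGB2GRAY)
P={"plug":((234,213),.016,30),"oil":((303,184),.023,23.5),"cryo":((264,275),.023,16.5),"bottle":((331,250),.028,35.5)}
W=[]
for n,(p,z,r) in P.items():
    rp=r/1000*339/(.393-z)*1.0
    x0,y0=int(p[0]-1.7*rp),int(p[1]-1.7*rp);s=int(3.4*rp)
    big=cv2.resize(g[y0:y0+s,x0:x0+s],None,fx=4,fy=4,interpolation=cv2.INTER_CUBIC)
    h=cv2.HoughCircles(big,cv2.HOUGH_GRADIENT_ALT,1,8,param1=120,param2=.5,minRadius=int(rp*3),maxRadius=int(rp*4.8))
    L=[] if h is None else [(x0+a/4-.375,y0+b/4-.375,q/4) for a,b,q in h.reshape(-1,h.shape[-1])[:,:3]]
    print(n,"rp",round(rp,1),np.round(L[:5],1).tolist(),onz(c,*p,z).round(4));W.append(onz(c,*p,z)[:2])
W=np.array(W);N=np.array([[-1,-1],[-1,1],[1,-1],[1,1]])*.045
m=W.mean(0);H=(W-m).T@N;U,S,V=np.linalg.svd(H);Rm=U@V
print("centre",m.round(4),"fit",(N@Rm.T+m).round(4).tolist(),"res mm",((W-m-N@Rm.T)*1000).round(1).tolist())
for p in((176,193),(328,126),(245,320)):print("corner in caddy frame",((onz(c,*p,.016)[:2]-m)@Rm).round(4))
for p in((109,243),(28,265)):print("orange",onz(c,*p,.015).round(3))
b,s=cent(c["img"],(8,200),(95,110,60),(112,255,255));print(b,s,onz(c,*b,.097).round(3))
```

```text
plug rp 27.0 [[230.89999389648438, 215.10000610351562, 22.399999618530273], [240.39999389648438, 214.60000610351562, 28.799999237060547], [230.89999389648438, 215.10000610351562, 25.5]] [0.5085 0.0724 0.016 ]
oil rp 21.5 [[303.3999938964844, 186.89999389648438, 18.100000381469727]] [0.4894 0.158  0.023 ]
cryo rp 15.1 [[263.6000061035156, 275.3999938964844, 13.100000381469727]] [0.593  0.0901 0.023 ]
bottle rp 33.0 [[337.6000061035156, 248.89999389648438, 33.599998474121094], [329.8999938964844, 251.89999389648438, 30.200000762939453], [325.8999938964844, 242.60000610351562, 27.700000762939453], [329.8999938964844, 251.89999389648438, 26.5], [320.6000061035156, 251.60000610351562, 32.20000076293945]] [0.5751 0.1752 0.028 ]
centre [0.5415 0.1239] fit [[0.5068, 0.0706], [0.4882, 0.1587], [0.5948, 0.0892], [0.5763, 0.1772]] res mm [[1.7, 1.8], [1.2, -0.7], [-1.8, 0.9], [-1.2, -2.0]]
corner in caddy frame [-0.0934 -0.0942]
corner in caddy frame [-0.0914  0.0944]
corner in caddy frame [ 0.0973 -0.0951]
orange [ 0.513 -0.086  0.015]
orange [ 0.519 -0.194  0.015]
[ 13.23396226 198.04433962] [0, 178, 32, 42, 1060] [ 0.422 -0.11   0.097]
```

The lattice holds to within 2 mm and agrees with the side camera. The cups are plug (.507,.071), oil (.488,.159), cryo (.595,.089) and bottle (.576,.177). Next I'll take a wrist view over the objects.

```bash
python3 -m inch '[[[0,0,0],[-0.025,-0.105,-0.015],-1],[[0,0,0],[-0.025,-0.105,-0.015],-1],[[0,0,0],[-0.025,-0.105,-0.015],-1],[[0,0,0],[-0.025,-0.105,-0.015],-1],[[0,0,0],[-0.025,-0.105,-0.015],-1],[[0,0,0],[-0.025,-0.105,-0.015],-1],[[0,0,0],[-0.025,-0.105,-0.015],-1],[[0,0,0],[-0.025,-0.105,-0.015],-1],[[0,0,0],[-0.025,-0.105,-0.015],-1],[[0,0,0],[-0.025,-0.105,-0.015],-1]]' >/dev/null && python3 -m inch '[[[0,0,0],[-0.02,-0.1,-0.015],-1],[[0,0,0],[0,0,0],-1],[[0,0,0],[0,0,0],-1],[[0,0,0],[0,0,0],-1]]'
python3 - <<'E'
from h import *
c=vision.camera("wrist");cv2.imwrite("pics/w2.png",c["img"][...,::-1])
for n,z,p in[("bottlecap",.097,(.42,-.115)),("cryocap",.04,(.62,-.25)),("goblet",.0175,(.597,-.361)),("plug",.0105,(.589,-.141)),("ring",.0105,(.467,-.395)),("oil",.057,(.444,-.255))]:
    q=proj(c,(*p,z));print(n,q.round())
    if n!="oil":
        b,s=cent(c["img"],q,*(((0,0,0),(180,255,45)) if n in("plug","ring") else ((95,110,60),(112,255,255))));print(b.round(1),s,onz(c,*b,z).round(4))
E
```

```text
clock: 3.02
eef_pos: [0.4521, -0.2426, 0.3009]
tool_rot: [0.111, 0.994, 0.0, -0.0]
ft_force: [-0.3, -0.7, 0.3]
grip_width: 0.0851
grasp_force: 0.0
bottlecap [373. 104.]
[368.9 105.7] [349, 88, 41, 38, 1195] [ 0.4207 -0.119   0.097 ]
cryocap [277. 276.]
[280.4 275.9] [276, 269, 10, 14, 114] [ 0.6214 -0.2452  0.04  ]
goblet [195. 269.]
[197.8 269.8] [192, 260, 12, 20, 165] [ 0.5995 -0.3577  0.0175]
plug [348. 230.]
[350.5 230.7] [336, 216, 31, 30, 722] [ 0.5913 -0.1383  0.0105]
ring [145. 185.]
[148.7 186. ] [132, 170, 34, 33, 752] [ 0.4688 -0.3901  0.0105]
oil [242. 152.]
```

View pics/w2.png

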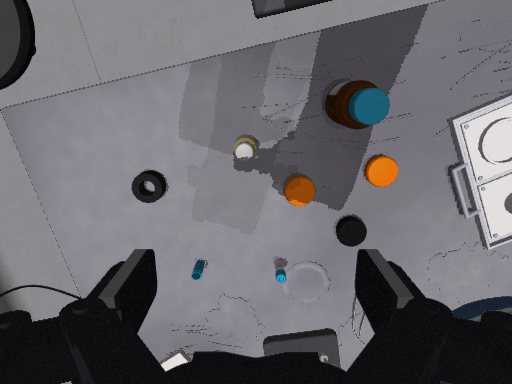

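The objects match the earlier fixes: bottle cap (369,106), oil cap (244,150), plug (350,231), cryovial (280,276), goblet (198,270) and ring (149,186). The bottle goes first: hover above it and re-measure.

```bash
python3 -m inch '[[[0,0,0],[0.039,0.076,0.067],-1],[[0,0,0],[0.039,0.076,0.067],-1],[[0,0,0],[0.039,0.076,0.067],-1],[[0,0,0],[0.039,0.076,0.067],-1],[[0,0,0],[0.039,0.076,0.067],-1],[[0,0,0],[0,0,0],-1],[[0,0,0],[0,0,0],-1],[[0,0,0],[0,0,0],-1]]'
cat >> h.py <<'E'
blue=((95,110,60),(112,255,255));dark=((0,0,0),(180,255,45))
def toolaxis(z):
    o=telemetry.get_obs();t=o["eef_pos"];M=R.from_quat(o["tool_rot"]).as_matrix();return t+M[:,2]*(z-t[2])/M[2,2],M
def delta(xyz):
    o=telemetry.get_obs();M=R.from_quat(o["tool_rot"]).as_matrix();return (M.T@(np.asarray(xyz)-o["eef_pos"])/.3).round(4)
E
python3 - <<'E'
from h import *
c=vision.camera("wrist")
b,s=cent(c["img"],(255,192),*blue);p=onz(c,*b,.1);print(b,s,p.round(4),proj(c,toolaxis(.1)[0]).round(1),delta([*p[:2],.05]))
E
```

```text
clock: 3.73
eef_pos: [0.421, -0.119, 0.2013]
tool_rot: [0.11, 0.994, -0.0, 0.001]
ft_force: [-0.2, 0.2, 0.7]
grip_width: 0.0857
grasp_force: 0.0
[254.56570513 189.01976496] [231, 164, 48, 51, 1872] [ 0.4197 -0.1185  0.1   ] [253.5 192. ] [0.0081 0.0027 0.5057]
```

```bash
python3 -m inch '[[[0,0,0],[0.008,0.003,0.1],-1],[[0,0,0],[0,0,0.1],-1],[[0,0,0],[0,0,0.1],-1],[[0,0,0],[0,0,0.1],-1],[[0,0,0],[0,0,0.11],-1],[[0,0,0],[0,0,0],-1],[[0,0,0],[0,0,0],1],[[0,0,0],[0,0,0],1],[[0,0,0],[0,0,0],1],[[0,0,0],[0,0,0],1]]'; python3 -m inch '[[[0,0,0],[0,0,0],1],[[0,0,0],[0,0,0],1],[[0,0,0],[0,0,0],1],[[0,0,0],[0,0,0],1]]'
```

```text
clock: 4.62
eef_pos: [0.4207, -0.1194, 0.0501]
tool_rot: [0.112, 0.994, -0.001, 0.003]
ft_force: [-0.5, -1.0, 6.5]
grip_width: 0.051
grasp_force: 61.9
clock: 4.95
eef_pos: [0.4207, -0.1194, 0.0501]
tool_rot: [0.112, 0.994, -0.001, 0.003]
ft_force: [0.1, -0.8, 5.8]
grip_width: 0.051
grasp_force: 61.9
```

```bash
python3 -m inch '[[[0,0,0],[0,0,-0.08],1],[[0,0,0],[0,0,-0.1],1],[[0,0,0],[0,0,-0.1],1],[[0,0,0],[0,0,0],1],[[0,0,0],[0,0,0],1]]'
python3 - <<'E'
from h import *
A=vision.camera("scene");cv2.imwrite("pics/s2.png",A["img"][...,::-1])
for p in((299,135),(310,148),(330,157),(350,160),(380,156)):print(p,onz(A,*p,0).round(3))
print(delta([.5763,.1772,.13]))
E
```

```text
clock: 5.37
eef_pos: [0.4203, -0.1189, 0.1342]
tool_rot: [0.112, 0.994, -0.0, 0.003]
ft_force: [-0.3, 0.1, -2.8]
grip_width: 0.0507
grasp_force: 63.0
(299, 135) [0.788 0.153 0.   ]
(310, 148) [0.773 0.069 0.   ]
(330, 157) [0.794 0.002 0.   ]
(350, 160) [ 0.832 -0.035  0.   ]
(380, 156) [ 0.917 -0.051  0.   ]
[-0.2931  1.0775  0.0093]
```

The bottle is held and the dewar edge is at x≥0.77, so the path is clear. Carrying it to the bottle cup.

```bash
python3 -m inch '[[[0,0,0],[-0.027,0.098,0],1],[[0,0,0],[-0.027,0.098,0],1],[[0,0,0],[-0.027,0.098,0],1],[[0,0,0],[-0.027,0.098,0],1],[[0,0,0],[-0.027,0.098,0],1],[[0,0,0],[-0.027,0.098,0],1],[[0,0,0],[-0.027,0.098,0],1],[[0,0,0],[-0.027,0.098,0],1],[[0,0,0],[-0.027,0.098,0],1],[[0,0,0],[-0.027,0.098,0],1]]' >/dev/null; python3 -m inch '[[[0,0,0],[-0.023,0.098,0],1],[[0,0,0],[0,0,0],1],[[0,0,0],[0,0,0],1],[[0,0,0],[0,0,0],1]]'
python3 - <<'E'
from h import *
report();print(delta([.5763,.1772,.06]))
c=vision.camera("wrist");i=c["img"].copy()
for p in([.5763,.1772],[.4882,.1587],[.5948,.0892],[.5068,.0706]):
    q=proj(c,(*p,.023));cv2.circle(i,tuple(q.round().astype(int)),2,(255,0,0),-1)
cv2.imwrite("pics/w3.png",i[...,::-1])
E
```

```text
clock: 6.58
eef_pos: [0.5742, 0.1769, 0.1296]
tool_rot: [0.111, 0.994, -0.001, -0.002]
ft_force: [-0.4, -1.2, -1.2]
grip_width: 0.0512
grasp_force: 63.7
6.58 [0.5742 0.1769 0.1296] [[-0.975, 0.222, -0.004], [0.222, 0.975, -0.002], [0.003, -0.002, -1.0]] [-0.4 -1.2 -1.2] 0.0512 63.7
[-0.0073  0.0029  0.232 ]
```

View pics/w3.png

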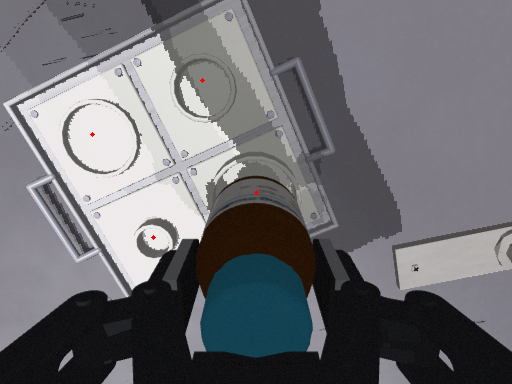

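The lattice marks sit slightly outside the rims far from the image centre, up to 9 px at the plug cup, which is mild barrel distortion. Near the centre, the bottle rim's centre is about (254,197) against the mark at (257,193). I'll shift about 3 mm farther out and lower.

```bash
python3 -m inch '[[[0,0,0],[-0.01,0,0.04],1],[[0,0,0],[0,0,0.06],1],[[0,0,0],[0,0,0.05],1],[[0,0,0],[0,0,0.03],1],[[0,0,0],[0,0,0.03],1],[[0,0,0],[0,0,0.02],1],[[0,0,0],[0,0,0],1],[[0,0,0],[0,0,0],1]]'
python3 - <<'E'
from h import *
c=vision.camera("side");s=c["img"][195:295,170:320];cv2.imwrite("pics/sd3.png",cv2.resize(s[...,::-1],None,fx=5,fy=5,interpolation=cv2.INTER_CUBIC))
E
```

```text
clock: 7.3
eef_pos: [0.5787, 0.1766, 0.0626]
tool_rot: [0.112, 0.994, -0.0, -0.0]
ft_force: [-0.5, 0.2, -2.1]
grip_width: 0.0507
grasp_force: 63.7
```

View pics/sd3.png

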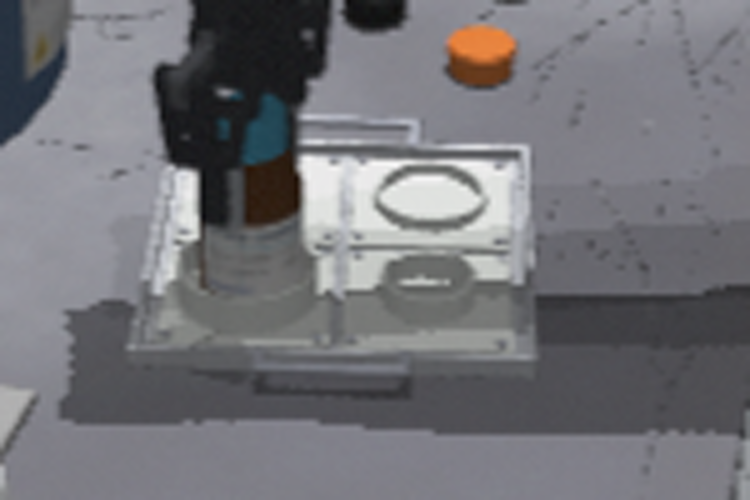

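The bottle is inside the cup rim, with only its own weight on the wrist. Lowering the last 4–5 mm, releasing and rising.

```bash
python3 -m inch '[[[0,0,0],[0,0,0.012],1],[[0,0,0],[0,0,0.003],1],[[0,0,0],[0,0,0],1],[[0,0,0],[0,0,0],-1],[[0,0,0],[0,0,0],-1],[[0,0,0],[0,0,0],-1],[[0,0,0],[0,0,0],-1],[[0,0,0],[0,0,0],-1]]'; python3 -m inch '[[[0,0,0],[0,0,-0.06],-1],[[0,0,0],[0,0,-0.1],-1],[[0,0,0],[0,0,-0.1],-1],[[0,0,0],[0,0,-0.1],-1],[[0,0,0],[0,0,-0.1],-1],[[0,0,0],[0,0,0],-1],[[0,0,0],[0,0,0],-1]]'
python3 - <<'E'
from h import *
c=vision.camera("wrist");cv2.imwrite("pics/w4.png",c["img"][...,::-1])
b,s=cent(c["img"],(255,192),*blue);print(b,s,onz(c,*b,.111).round(4))
o=np.array([.444,-.255,.22]);print(delta(o),delta([.5913,-.1383,.16]),delta([.4882,.1587,.2]))
E
```

```text
clock: 8.02
eef_pos: [0.5788, 0.1768, 0.0583]
tool_rot: [0.112, 0.994, 0.0, 0.0]
ft_force: [0.1, 0.2, 0.1]
grip_width: 0.0851
grasp_force: 0.0
clock: 8.6
eef_pos: [0.5803, 0.1772, 0.1989]
tool_rot: [0.112, 0.994, 0.001, 0.003]
ft_force: [0.1, -0.1, -0.1]
grip_width: 0.0852
grasp_force: 0.0
[253.98732171 192.2836767 ] [230, 166, 49, 52, 1893] [0.5777 0.178  0.111 ]
[ 0.1192 -1.5035 -0.0789] [-0.2729 -1.0154  0.1222] [ 0.2817 -0.1263 -0.0112]
```

View pics/w4.png

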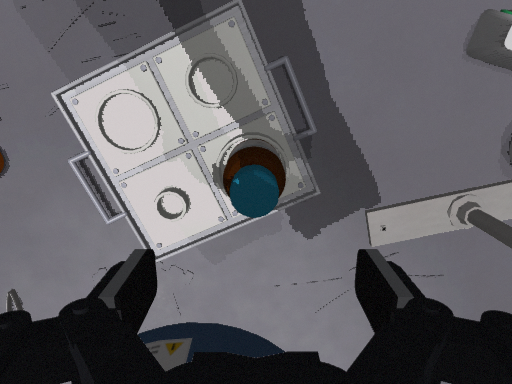

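The bottle stands centred: its body spans 222–286 px inside the ring's 213–293 px. I'll combine the rim centres picked in three wrist views to get the caddy pose and the small radial distortion.

Run:
```python
from h import *
from scipy.optimize import least_squares
c=vision.camera("wrist");f=192/np.tan(np.radians(c["fov_y"])/2);cc=np.array([c["cx"],c["cy"]])
P1=np.load("w1.npy");P4=c["pose"]
z=[.016,.023,.023,.028];N=np.array([[-1,-1],[-1,1],[1,-1],[1,1]])*.045
V=[(P1,[(234,213),(303,184),(264,275),(331,250)]),(P4,[(129,121),(211,82),(173,204),(253,178)])]
def world(P,p,k,z):
    u=(np.array(p)-cc)/f
    v=u.copy()
    for _ in range(8):v=u/(1+k*(v@v))
    d=P[:3,:3]@np.array([v[0],-v[1],-1]);return (P[:3,3]+d*(z-P[2,3])/d[2])[:2]
def cups(x):
    C,S=np.cos(x[2]),np.sin(x[2]);return N@np.array([[C,-S],[S,C]]).T+x[:2]
def res(x):return np.concatenate([(world(P,p,x[3],zz)-q)*1000 for P,L in V for p,zz,q in zip(L,z,cups(x))])
r=least_squares(res,[.54,.124,-.2+.4,0]);print(r.x.round(4),cups(r.x).round(4).tolist(),r.fun.reshape(-1,2).round(1).tolist())
```

```text
[ 0.5436  0.1231  0.1909 -0.1757] [[0.5079, 0.0703], [0.4908, 0.1587], [0.5963, 0.0874], [0.5792, 0.1758]] [[0.7, 1.5], [-1.2, -1.1], [-1.9, 1.9], [-2.5, -0.1], [-1.4, -1.2], [0.3, -2.0], [-0.9, 2.8], [6.8, -1.7]]
```

Caddy pose confirmed. Next is the plug: hover above it and re-measure.

```bash
python3 -m inch '[[[0,0,0],[-0.025,-0.092,0.01],-1],[[0,0,0],[-0.025,-0.092,0.01],-1],[[0,0,0],[-0.025,-0.092,0.01],-1],[[0,0,0],[-0.025,-0.092,0.01],-1],[[0,0,0],[-0.025,-0.092,0.01],-1],[[0,0,0],[-0.025,-0.092,0.02],-1],[[0,0,0],[-0.025,-0.092,0.02],-1],[[0,0,0],[-0.025,-0.092,0.02],-1],[[0,0,0],[-0.025,-0.092,0.035],-1],[[0,0,0],[-0.025,-0.092,0.035],-1]]' >/dev/null; python3 -m inch '[[[0,0,0],[-0.023,-0.092,0.075],-1],[[0,0,0],[0,0,0],-1],[[0,0,0],[0,0,0],-1],[[0,0,0],[0,0,0],-1]]'
python3 - <<'E'
from h import *
c=vision.camera("wrist");cv2.imwrite("pics/w5.png",c["img"][...,::-1])
b,s=cent(c["img"],proj(c,(.591,-.137,.0105)),*dark);p=onz(c,*b,.0125);print(b,s,p.round(4),proj(c,toolaxis(.012)[0]).round(1),delta([*p[:2],.008]))
E
```

```text
clock: 9.87
eef_pos: [0.5902, -0.137, 0.1182]
tool_rot: [0.112, 0.994, 0.0, -0.002]
ft_force: [0.6, -0.7, 0.7]
grip_width: 0.0854
grasp_force: 0.0
[252.17696754 191.80168964] [225, 165, 55, 54, 2249] [ 0.5914 -0.1389  0.0125] [255.  190.2] [-0.0037 -0.0072  0.3703]
```

View pics/w5.png

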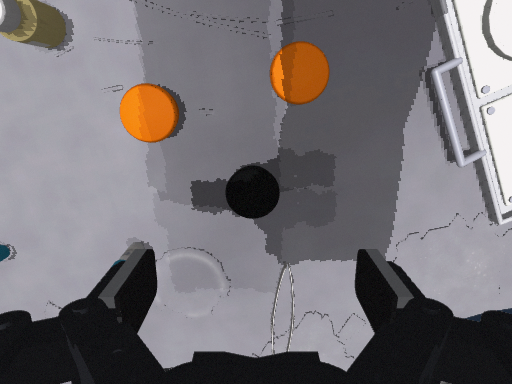

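The plug's top is solid and unbroken, at (252,192), and both finger spaces are free. Descending to grasp with the pad tips.

```bash
python3 -m inch '[[[0,0,0],[-0.004,-0.007,0.1],-1],[[0,0,0],[0,0,0.1],-1],[[0,0,0],[0,0,0.1],-1],[[0,0,0],[0,0,0.07],-1],[[0,0,0],[0,0,0],-1],[[0,0,0],[0,0,0],1],[[0,0,0],[0,0,0],1],[[0,0,0],[0,0,0],1],[[0,0,0],[0,0,0],1],[[0,0,0],[0,0,0],1]]'; python3 -m inch '[[[0,0,0],[0,0,-0.03],1],[[0,0,0],[0,0,-0.1],1],[[0,0,0],[0,0,-0.1],1],[[0,0,0],[0,0,0],1],[[0,0,0],[0,0,0],1]]'
python3 - <<'E'
from h import *
c=vision.camera("wrist");cv2.imwrite("pics/w6.png",c["img"][...,::-1])
print(delta([.508,.0705,.08]))
E
```

```text
clock: 10.75
eef_pos: [0.594, -0.1399, 0.0115]
tool_rot: [0.112, 0.994, -0.0, 0.003]
ft_force: [-0.4, 0.8, 6.2]
grip_width: 0.0379
grasp_force: 59.8
clock: 11.17
eef_pos: [0.5941, -0.1404, 0.0812]
tool_rot: [0.112, 0.994, -0.0, 0.003]
ft_force: [-0.7, 0.1, 0.6]
grip_width: 0.0382
grasp_force: 60.2
[ 0.4307  0.6216 -0.004 ]
```

View pics/w6.png

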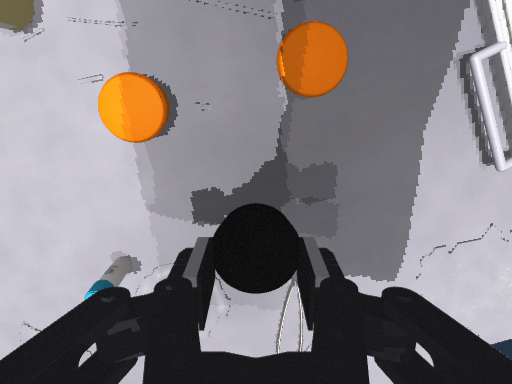

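The plug is held between the pads, with its top centre at (256,248). I'll compute its offset from the tool axis and then carry it.

```bash
python3 - <<'E'
from h import *
c=vision.camera("wrist");o=telemetry.get_obs()["eef_pos"];p=onz(c,256,248,.0907);print(p-o, delta(np.array([.508,.0705,.0812])-[*(p-o)[:2],0]))
E
python3 -m inch '[[[0,0,0],[0.055,0.078,0],1],[[0,0,0],[0.055,0.078,0],1],[[0,0,0],[0.055,0.078,0],1],[[0,0,0],[0.055,0.078,0],1],[[0,0,0],[0.055,0.078,0],1],[[0,0,0],[0.055,0.078,0],1],[[0,0,0],[0.055,0.078,0],1],[[0,0,0],[0.046,0.076,0],1],[[0,0,0],[0,0,0],1],[[0,0,0],[0,0,0],1]]'
python3 - <<'E'
from h import *
c=vision.camera("wrist");cv2.imwrite("pics/w7.png",c["img"][...,::-1]);o=telemetry.get_obs()["eef_pos"]
b,s=cent(c["img"],(256,248),*dark);print(b,s,proj(c,(.508,.0705,.016)),onz(c,256,248,o[2]+.0095)[:2]-o[:2],delta([.508,.0705,.0195]))
E
```

```text
[-0.0068548   0.00264858  0.01291854] [ 0.4029  0.6179 -0.0114]
clock: 12.1
eef_pos: [0.5055, 0.0719, 0.0764]
tool_rot: [0.11, 0.994, -0.001, -0.001]
ft_force: [0.8, -0.2, -0.8]
grip_width: 0.0378
grasp_force: 60.3
[264.65092137 323.60561209] [0, 203, 512, 181, 44119] [252.90281564 213.56870639] [-0.00759254  0.00352296] [-0.0065 -0.0002  0.1903]
```

View pics/w7.png

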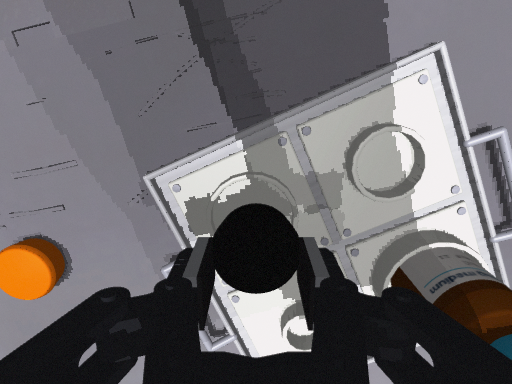

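The plug is above its cup; the visible rim centre is about (253,217). The picked plug centre (256,248) is at mid-height, so the plug sits 2–3 mm towards the robot from the tool axis, which agrees with the pre-grasp fix. I'll move about 5.5 mm outward and lower.

```bash
python3 -m inch '[[[0,0,0],[-0.019,0,0.05],1],[[0,0,0],[0,0,0.06],1],[[0,0,0],[0,0,0.04],1],[[0,0,0],[0,0,0.02],1],[[0,0,0],[0,0,0],1],[[0,0,0],[0,0,0],1]]'
```

```text
clock: 12.65
eef_pos: [0.5127, 0.0688, 0.0262]
tool_rot: [0.112, 0.994, -0.0, -0.001]
ft_force: [-0.2, -0.0, 0.7]
grip_width: 0.038
grasp_force: 60.3
```

```bash
python3 -m inch '[[[0,0,0],[0.003,0.003,0.01],1],[[0,0,0],[0,0,0.01],1],[[0,0,0],[0,0,0],1],[[0,0,0],[0,0,0],1]]'
```

```text
clock: 12.98
eef_pos: [0.5122, 0.0708, 0.0208]
tool_rot: [0.112, 0.994, 0.0, 0.0]
ft_force: [-0.1, -0.4, -0.2]
grip_width: 0.038
grasp_force: 60.3
```

```bash
python3 -m inch '[[[0,0,0],[0,0,0.003],1],[[0,0,0],[0,0,0],-1],[[0,0,0],[0,0,0],-1],[[0,0,0],[0,0,0],-1],[[0,0,0],[0,0,0],-1],[[0,0,0],[0,0,0],-1],[[0,0,0],[0,0,-0.11],-1],[[0,0,0],[0,0,-0.11],-1],[[0,0,0],[0,0,-0.11],-1],[[0,0,0],[0,0,0],-1]]';python3 -m inch '[[[0,0,0],[0,0,0],-1],[[0,0,0],[0,0,0],-1]]'
cat >> h.py <<'E'
def circ(c,p,z,rmm,lo=.85,hi=1.15):
    "Hough circle near world point p; radius rmm"
    g=cv2.cvtColor(c["img"],cv2.COLOR_RGB2GRAY);q=proj(c,(*p,z));dep=-(c["pose"][:3,:3].T@(np.array([*p,z])-c["pose"][:3,3]))[2]
    r=192/np.tan(np.radians(c["fov_y"])/2)*rmm/1000/dep;x0,y0=(q-1.8*r).astype(int);s=int(3.6*r)
    big=cv2.resize(g[y0:y0+s,x0:x0+s],None,fx=4,fy=4,interpolation=cv2.INTER_CUBIC)
    h=cv2.HoughCircles(big,cv2.HOUGH_GRADIENT_ALT,1,6,param1=100,param2=.4,minRadius=int(r*4*lo),maxRadius=int(r*4*hi))
    print("pred",q.round(1),"r",r.round(1))
    if h is not None:
        for a,b,k in h.reshape(-1,h.shape[-1])[:4,:3]:u=(x0+a/4-.375,y0+b/4-.375);print(np.round([*u,k/4],1),onz(c,*u,z).round(4))
E
python3 - <<'E'
from h import *
c=vision.camera("wrist");cv2.imwrite("pics/w8.png",c["img"][...,::-1])
q=proj(c,(.51,.0705,.0185));b,s=cent(c["img"],q,*dark);print(q,b,s,onz(c,*b,.0185).round(4))
circ(c,(.51,.0705),.016,30);circ(c,(.51,.0705),.016,26.5)
print(delta([.444,-.254,.16]))
E
```

```text
clock: 13.82
eef_pos: [0.5166, 0.0714, 0.1254]
tool_rot: [0.112, 0.994, 0.001, 0.006]
ft_force: [1.5, 1.2, 0.9]
grip_width: 0.0856
grasp_force: 0.0
clock: 13.98
eef_pos: [0.5118, 0.0707, 0.1185]
tool_rot: [0.112, 0.994, -0.0, -0.0]
ft_force: [0.5, 0.7, 0.1]
grip_width: 0.0856
grasp_force: 0.0
[253.44868002 189.27901635] [255.91167728 189.58683652] [229, 162, 55, 55, 2355] [0.5106 0.0722 0.0185]
pred [253.5 188.4] r 39.9
[250.4 187.6  36.9] [0.5089 0.0684 0.016 ]
[262.1 196.9  36.6] [0.518  0.0754 0.016 ]
pred [253.5 188.4] r 35.3
[253.1 186.4  36.2] [0.5084 0.0706 0.016 ]
[249.6 192.6  32.7] [0.5126 0.0669 0.016 ]
[246.6 186.1  37.9] [0.5072 0.0659 0.016 ]
[251.4 179.4  32.4] [0.5029 0.0705 0.016 ]
[-0.0217 -1.1047 -0.1403]
```

The plug is within 3 mm of the cup centre, and the bore leaves 6 mm of slack. On to the oil vial.

```bash
python3 -m inch '[[[0,0,0],[-0.002,-0.1,-0.01],-1],[[0,0,0],[-0.002,-0.1,-0.01],-1],[[0,0,0],[-0.002,-0.1,-0.01],-1],[[0,0,0],[-0.002,-0.1,-0.01],-1],[[0,0,0],[-0.002,-0.1,-0.01],-1],[[0,0,0],[-0.002,-0.1,-0.01],-1],[[0,0,0],[-0.002,-0.1,-0.01],-1],[[0,0,0],[-0.002,-0.1,-0.01],-1],[[0,0,0],[-0.002,-0.1,-0.01],-1],[[0,0,0],[-0.002,-0.1,-0.01],-1]]' >/dev/null; python3 -m inch '[[[0,0,0],[-0.002,-0.1,-0.01],-1],[[0,0,0],[0,0,0],-1],[[0,0,0],[0,0,0],-1],[[0,0,0],[0,0,0],-1]]'
python3 - <<'E'
from h import *
c=vision.camera("wrist");cv2.imwrite("pics/w9.png",c["img"][...,::-1])
q=proj(c,(.444,-.254,.057));print(q)
circ(c,(.444,-.254),.057,10.5)
b,s=cent(c["img"],q,(0,0,150),(180,45,255));print("white",b,s,onz(c,*b,.055).round(4))
b,s=cent(c["img"],q,(20,60,40),(35,255,255));print("yellow",b,s,onz(c,*b,.03).round(4))
E
```

```text
clock: 15.2
eef_pos: [0.4443, -0.2518, 0.1502]
tool_rot: [0.112, 0.994, 0.001, -0.001]
ft_force: [0.4, 0.1, -0.9]
grip_width: 0.0854
grasp_force: 0.0
[250.97263831 194.8269895 ]
pred [251.  194.8] r 14.5
[251.9 193.9  13.9] [ 0.4434 -0.2532  0.057 ]
white [236.76923077 216.84615385] [234, 213, 7, 9, 39] [ 0.459  -0.2684  0.055 ]
yellow [253.81663113 175.93816631] [235, 163, 35, 33, 469] [ 0.4371 -0.2504  0.03  ]
```

```bash
python3 -m inch '[[[0,0,0],[0.002,-0.005,0.1],-1],[[0,0,0],[0,0,0.1],-1],[[0,0,0],[0,0,0.1],-1],[[0,0,0],[0,0,0.1],-1],[[0,0,0],[0,0,0.045],-1],[[0,0,0],[0,0,0],-1],[[0,0,0],[0,0,0],1],[[0,0,0],[0,0,0],1],[[0,0,0],[0,0,0],1],[[0,0,0],[0,0,0],1]]'; python3 -m inch '[[[0,0,0],[0,0,0],1],[[0,0,0],[0,0,0],1],[[0,0,0],[0,0,0],1]]'; python3 -m inch '[[[0,0,0],[0,0,-0.03],1],[[0,0,0],[0,0,-0.1],1],[[0,0,0],[0,0,-0.1],1],[[0,0,0],[0,0,-0.05],1],[[0,0,0],[0,0,0],1],[[0,0,0],[0,0,0],1]]'
python3 - <<'E'
from h import *
print(delta([.490,.1585,.1]))
E
```

```text
clock: 16.08
eef_pos: [0.4456, -0.2543, 0.0197]
tool_rot: [0.111, 0.994, -0.001, 0.001]
ft_force: [-0.4, -0.1, 0.2]
grip_width: 0.0388
grasp_force: 0.0
clock: 16.33
eef_pos: [0.4454, -0.2544, 0.0196]
tool_rot: [0.112, 0.994, -0.0, 0.001]
ft_force: [0.1, 0.6, 6.4]
grip_width: 0.0264
grasp_force: 58.7
clock: 16.83
eef_pos: [0.4449, -0.2543, 0.1034]
tool_rot: [0.112, 0.994, -0.001, 0.001]
ft_force: [0.1, 0.3, 0.1]
grip_width: 0.0262
grasp_force: 59.0
[0.1592 1.375  0.0096]
```

```bash
python3 -m inch '[[[0,0,0],[0.011,0.098,0],1],[[0,0,0],[0.011,0.098,0],1],[[0,0,0],[0.011,0.098,0],1],[[0,0,0],[0.011,0.098,0],1],[[0,0,0],[0.011,0.098,0],1],[[0,0,0],[0.011,0.098,0],1],[[0,0,0],[0.011,0.098,0],1],[[0,0,0],[0.011,0.098,0],1],[[0,0,0],[0.011,0.098,0],1],[[0,0,0],[0.011,0.098,0],1]]' >/dev/null; python3 -m inch '[[[0,0,0],[0.011,0.098,0],1],[[0,0,0],[0.011,0.098,0],1],[[0,0,0],[0.011,0.098,0],1],[[0,0,0],[0.011,0.1,0],1],[[0,0,0],[0,0,0],1],[[0,0,0],[0,0,0],1],[[0,0,0],[0,0,0],1]]'
python3 - <<'E'
from h import *
c=vision.camera("wrist");cv2.imwrite("pics/w10.png",c["img"][...,::-1])
circ(c,(.49,.1585),.023,20);circ(c,(.49,.1585),.023,23.5)
print(delta([.492,.1585,.035]))
E
```

```text
clock: 18.25
eef_pos: [0.4894, 0.1577, 0.1007]
tool_rot: [0.111, 0.994, -0.001, -0.002]
ft_force: [0.0, -1.0, -0.8]
grip_width: 0.026
grasp_force: 59.2
pred [255.7 201.7] r 29.3
[256.1 241.9  30.4] [0.5192 0.1521 0.023 ]
[256.4 200.1  30.5] [0.489  0.1592 0.023 ]
pred [255.7 201.7] r 34.4
[253.4 201.1  31.5] [0.4893 0.157  0.023 ]
[259.1 241.9  32.3] [0.5197 0.1542 0.023 ]
[-0.0071  0.0062  0.2201]
```

The rim circle appears where expected, at (.489,.158). Lowering the vial.

```bash
python3 -m inch '[[[0,0,0],[-0.006,0.004,0.05],1],[[0,0,0],[0,0,0.08],1],[[0,0,0],[0,0,0.06],1],[[0,0,0],[0,0,0.03],1],[[0,0,0],[0,0,0.01],1],[[0,0,0],[0,0,0],1],[[0,0,0],[0,0,0],1],[[0,0,0],[0,0,0],1]]'
```

```text
clock: 18.97
eef_pos: [0.4939, 0.1592, 0.0343]
tool_rot: [0.112, 0.994, 0.0, 0.001]
ft_force: [0.1, -0.0, -1.9]
grip_width: 0.0259
grasp_force: 59.3
```

```bash
python3 -m inch '[[[0,0,0],[0.006,0,0.008],1],[[0,0,0],[0,0,0.008],1],[[0,0,0],[0,0,0],1],[[0,0,0],[0,0,0],1]]'; python3 -m inch '[[[0,0,0],[0,0,0.003],1],[[0,0,0],[0,0,0],-0.3],[[0,0,0],[0,0,0],-0.5],[[0,0,0],[0,0,0],-1],[[0,0,0],[0,0,0],-1],[[0,0,0],[0,0,0],-1],[[0,0,0],[0,0,-0.1],-1],[[0,0,0],[0,0,-0.11],-1],[[0,0,0],[0,0,-0.11],-1],[[0,0,0],[0,0,-0.1],-1]]';python3 -m inch '[[[0,0,0],[0,0,0],-1],[[0,0,0],[0,0,0],-1],[[0,0,0],[0,0,0],-1]]'
python3 - <<'E'
from h import *
c=vision.camera("wrist");cv2.imwrite("pics/w11.png",c["img"][...,::-1])
circ(c,(.49,.1585),.065,10.5);circ(c,(.49,.1585),.023,20)
print(delta([.6225,-.2450,.14]))
E
```

```text
clock: 19.3
eef_pos: [0.4909, 0.1596, 0.0284]
tool_rot: [0.112, 0.994, -0.0, -0.0]
ft_force: [0.3, -0.3, -0.1]
grip_width: 0.0262
grasp_force: 59.3
clock: 20.13
eef_pos: [0.491, 0.1595, 0.1552]
tool_rot: [0.112, 0.994, 0.0, 0.0]
ft_force: [1.4, 0.2, 0.4]
grip_width: 0.0854
grasp_force: 0.0
clock: 20.38
eef_pos: [0.4907, 0.1594, 0.1531]
tool_rot: [0.112, 0.994, -0.0, -0.0]
ft_force: [-0.0, 0.6, -0.1]
grip_width: 0.0854
grasp_force: 0.0
pred [252.8 195.8] r 14.8
pred [253.2 180.7] r 24.1
[250.6 183.6  25.6] [0.492  0.1559 0.023 ]
[254.6 185.6  22.6] [0.4944 0.1587 0.023 ]
[251.1 177.9  22.5] [0.4872 0.1574 0.023 ]
[256.6 179.6  22. ] [0.4897 0.1615 0.023 ]
[-0.7295 -1.2158  0.0408]
```

```bash
python3 -m inch '[[[0,0,0],[-0.049,-0.081,0.003],-1],[[0,0,0],[-0.049,-0.081,0.003],-1],[[0,0,0],[-0.049,-0.081,0.003],-1],[[0,0,0],[-0.049,-0.081,0.003],-1],[[0,0,0],[-0.049,-0.081,0.003],-1],[[0,0,0],[-0.049,-0.081,0.003],-1],[[0,0,0],[-0.049,-0.081,0.003],-1],[[0,0,0],[-0.049,-0.081,0.003],-1],[[0,0,0],[-0.049,-0.081,0.003],-1],[[0,0,0],[-0.049,-0.081,0.003],-1]]' >/dev/null; python3 -m inch '[[[0,0,0],[-0.049,-0.081,0.003],-1],[[0,0,0],[-0.049,-0.081,0.003],-1],[[0,0,0],[-0.049,-0.081,0.003],-1],[[0,0,0],[-0.049,-0.081,0.003],-1],[[0,0,0],[-0.045,-0.081,0],-1],[[0,0,0],[0,0,0],-1],[[0,0,0],[0,0,0],-1],[[0,0,0],[0,0,0],-1]]'
python3 - <<'E'
from h import *
c=vision.camera("wrist");cv2.imwrite("pics/w12.png",c["img"][...,::-1])
q=proj(c,(.622,-.246,.04));b,s=cent(c["img"],q,*blue);p=onz(c,*b,.041);print(q,b,s,p.round(4),delta([*p[:2],.021]))
E
```

```text
clock: 21.93
eef_pos: [0.6228, -0.244, 0.1387]
tool_rot: [0.112, 0.994, 0.001, -0.002]
ft_force: [-0.4, 1.0, -0.7]
grip_width: 0.0856
grasp_force: 0.0
[251.1288986  192.07955846] [251.58358663 190.92705167] [243, 181, 19, 21, 329] [ 0.6209 -0.2454  0.041 ] [ 0.0043 -0.0082  0.3945]
```

```bash
python3 -m inch '[[[0,0,0],[0.004,-0.008,0.1],-1],[[0,0,0],[0,0,0.1],-1],[[0,0,0],[0,0,0.1],-1],[[0,0,0],[0,0,0.06],-1],[[0,0,0],[0,0,0.03],-1],[[0,0,0],[0,0,0.01],-1],[[0,0,0],[0,0,0],-1],[[0,0,0],[0,0,0],-1]]'; python3 -c "
from h import *
print(delta([.6209,-.2454,.019]))"
```

```text
clock: 22.65
eef_pos: [0.6234, -0.2465, 0.0225]
tool_rot: [0.111, 0.994, -0.0, 0.001]
ft_force: [0.1, 0.1, -0.4]
grip_width: 0.0854
grasp_force: 0.0
[0.0091 0.0019 0.0117]
```

```bash
python3 -m inch '[[[0,0,0],[0.009,0.002,0.01],-1],[[0,0,0],[0,0,0],-1],[[0,0,0],[0,0,0],1],[[0,0,0],[0,0,0],1],[[0,0,0],[0,0,0],1],[[0,0,0],[0,0,0],1],[[0,0,0],[0,0,0],1],[[0,0,0],[0,0,0],1],[[0,0,0],[0,0,0],1],[[0,0,0],[0,0,0],1]]'; python3 -m inch '[[[0,0,0],[0,0,-0.03],1],[[0,0,0],[0,0,-0.1],1],[[0,0,0],[0,0,-0.1],1],[[0,0,0],[0,0,-0.05],1],[[0,0,0],[0,0,0],1],[[0,0,0],[0,0,0],1]]'
python3 - <<'E'
from h import *
c=vision.camera("wrist");cv2.imwrite("pics/w13.png",c["img"][...,::-1]);o=telemetry.get_obs()["eef_pos"]
q=proj(c,o+[0,0,.02]);b,s=cent(c["img"],q,*blue);print(q,b,s,onz(c,*b,o[2]+.02)-o)
print(delta([.596,.0875,.105]))
E
```

```text
clock: 23.48
eef_pos: [0.6199, -0.2456, 0.018]
tool_rot: [0.112, 0.994, -0.0, 0.0]
ft_force: [-0.1, 0.1, 1.3]
grip_width: 0.0122
grasp_force: 58.3
clock: 23.98
eef_pos: [0.6206, -0.2458, 0.1036]
tool_rot: [0.112, 0.994, -0.0, 0.002]
ft_force: [-0.1, 0.6, -0.7]
grip_width: 0.0118
grasp_force: 58.4
[253.7627904 271.0247893] [255.48371724 281.41858618] [240, 259, 32, 45, 1259] [ 0.00487688 -0.00038371  0.02      ]
[ 0.3227  1.0645 -0.0108]
```

```bash
python3 -m inch '[[[0,0,0],[0.03,0.097,0],1],[[0,0,0],[0.03,0.097,0],1],[[0,0,0],[0.03,0.097,0],1],[[0,0,0],[0.03,0.097,0],1],[[0,0,0],[0.03,0.097,0],1],[[0,0,0],[0.03,0.097,0],1],[[0,0,0],[0.03,0.097,0],1],[[0,0,0],[0.03,0.097,0],1],[[0,0,0],[0.03,0.097,0],1],[[0,0,0],[0.03,0.097,0],1]]' >/dev/null; python3 -m inch '[[[0,0,0],[0.024,0.095,0],1],[[0,0,0],[0,0,0],1],[[0,0,0],[0,0,0],1],[[0,0,0],[0,0,0],1],[[0,0,0],[0,0,0],1]]'
python3 - <<'E'
from h import *
c=vision.camera("wrist");i=c["img"]
circ(c,(.596,.0875),.023,13,.8,1.2);circ(c,(.596,.0875),.023,16.5,.9)
print(delta([.5955,.0875,.035]))
j=cv2.resize(i[130:330,160:360],None,fx=3,fy=3,interpolation=cv2.INTER_CUBIC);cv2.imwrite("pics/w14.png",j[...,::-1])
E
```

```text
clock: 25.28
eef_pos: [0.5953, 0.0865, 0.1009]
tool_rot: [0.112, 0.994, -0.0, -0.001]
ft_force: [0.3, -0.2, 0.2]
grip_width: 0.0121
grasp_force: 58.5
pred [256.  201.6] r 19.0
[254.1 207.9  20.8] [0.6001 0.0852 0.023 ]
[256.9 202.1  21.2] [0.5965 0.088  0.023 ]
[256.9 207.6  17.6] [0.6004 0.0871 0.023 ]
[258.6 202.1  18.7] [0.5968 0.0892 0.023 ]
pred [256.  201.6] r 24.1
[255.1 201.6  23.4] [0.5959 0.0869 0.023 ]
[252.6 203.1  25.7] [0.5966 0.085  0.023 ]
[259.6 208.4  23.2] [0.6013 0.0888 0.023 ]
[0.0008 0.0041 0.2204]
```

View pics/w14.png

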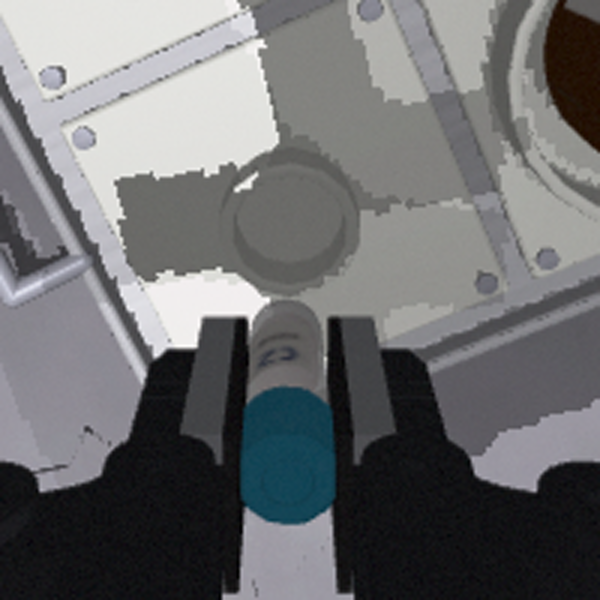

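The cryovial hangs upright, held on its body. The cup's rim is centred at crop (290,220), which is image (256.5,203) and matches the predicted (.596,.0875). Lowering.

```bash
python3 -m inch '[[[0,0,0],[0,0.003,0.05],1],[[0,0,0],[0,0,0.08],1],[[0,0,0],[0,0,0.06],1],[[0,0,0],[0,0,0.03],1],[[0,0,0],[0,0,0],1],[[0,0,0],[0,0,0],1],[[0,0,0],[0,0,0],1]]'
```

```text
clock: 25.92
eef_pos: [0.5972, 0.0882, 0.037]
tool_rot: [0.112, 0.994, 0.0, 0.001]
ft_force: [0.0, 0.3, -0.2]
grip_width: 0.0122
grasp_force: 58.5
```

```bash
python3 -m inch '[[[0,0,0],[0.004,0,0.014],1],[[0,0,0],[0,0,0.012],1],[[0,0,0],[0,0,0.005],1],[[0,0,0],[0,0,0],1],[[0,0,0],[0,0,0],1]]'
```

```text
clock: 26.33
eef_pos: [0.5949, 0.0889, 0.0266]
tool_rot: [0.112, 0.994, -0.0, -0.0]
ft_force: [-0.3, 0.2, -1.1]
grip_width: 0.0124
grasp_force: 58.5
```

```bash
python3 -m inch '[[[0,0,0],[0,0,0],0.3],[[0,0,0],[0,0,0],0.2],[[0,0,0],[0,0,0],0.1],[[0,0,0],[0,0,0],0],[[0,0,0],[0,0,0],0],[[0,0,0],[0,0,-0.06],0],[[0,0,0],[0,0,-0.1],0],[[0,0,0],[0,0,-0.1],0],[[0,0,0],[0,0,-0.1],-1],[[0,0,0],[0,0,0],-1]]'; python3 -m inch '[[[0,0,0],[0,0,0],-1],[[0,0,0],[0,0,0],-1],[[0,0,0],[0,0,0],-1]]'
python3 - <<'E'
from h import *
c=vision.camera("wrist");q=proj(c,(.5955,.0875,.048));b,s=cent(c["img"],q,*blue);print("cryo",q,b,s,onz(c,*b,.049).round(4))
circ(c,(.596,.0875),.023,16.5,.8)
q=proj(c,(.5792,.1768,.111));b,s=cent(c["img"],q,*blue);print("bottle",q,b,s)
h=cv2.cvtColor(c["img"],cv2.COLOR_RGB2HSV)
q=proj(c,(.49,.1585,.065)).astype(int);print("oil",q,h[q[1],q[0]])
q=proj(c,(.51,.071,.029)).astype(int);b,s=cent(c["img"],q,*dark);print("plug",q,b,s,onz(c,*b,.0185).round(4))
print(delta([.45,.1,.28]))
E
```

```text
clock: 27.17
eef_pos: [0.5991, 0.0894, 0.1418]
tool_rot: [0.112, 0.994, 0.002, 0.006]
ft_force: [1.3, 0.7, 0.9]
grip_width: 0.0655
grasp_force: 0.0
clock: 27.42
eef_pos: [0.5939, 0.0886, 0.1331]
tool_rot: [0.112, 0.994, -0.0, -0.001]
ft_force: [-1.0, 0.1, 0.7]
grip_width: 0.0855
grasp_force: 0.0
cryo [253.26968558 200.34768774] [255.64673913 201.0625    ] [246, 190, 20, 23, 368] [0.5961 0.0891 0.049 ]
pred [253.6 191. ] r 21.3
[253.9 192.1  21.3] [0.5969 0.0875 0.023 ]
[257.1 194.6  18.6] [0.5994 0.0895 0.023 ]
bottle [420.2899892  171.06849171] [415.61321155 166.51040782] [374, 131, 84, 74, 4708]
oil [334   7] [  0   4 145]
plug [202  82] [205.79171333  81.08809257] [178, 52, 57, 60, 2679] [0.5091 0.072  0.0185]
[ 0.4772 -0.0699 -0.4889]
```

The cryovial is within 2 mm of its cup's axis. Now a numeric check of the oil vial from above.

```bash
python3 -m inch '[[[0,0,0],[0,0,-0.1],-1],[[0,0,0],[0,0,-0.1],-1],[[0,0,0],[0.08,0.03,-0.02],-1],[[0,0,0],[0.08,0.03,0],-1],[[0,0,0],[0.08,0.03,0],-1],[[0,0,0],[0.08,0.03,0],-1],[[0,0,0],[0.08,0.03,0],-1],[[0,0,0],[0,0,0],-1],[[0,0,0],[0,0,0],-1],[[0,0,0],[0,0,0],-1]]'
python3 - <<'E'
from h import *
c=vision.camera("wrist");cv2.imwrite("pics/w15.png",c["img"][...,::-1])
p=(.49,.159)
circ(c,p,.065,10.5,.8,1.2);circ(c,p,.056,14,.85,1.15);circ(c,p,.023,20,.85,1.2)
b,s=cent(c["img"],proj(c,(*p,.04)),(18,60,40),(38,255,255));print("yellow",proj(c,(*p,.04)),b,s)
q=proj(c,(.51,.0715,.0185));b,s=cent(c["img"],q,*dark);print("plug",q,b,s,onz(c,*b,.0185).round(4));circ(c,(.509,.0705),.016,26.5,.9,1.2)
for n in("scene","side"):
    k=vision.camera(n);cv2.imwrite(f"pics/{n}9.png",k["img"][...,::-1])
    for nm,p,m,a in(("cryo",(.596,.0885,.048),blue,0),("bottle",(.578,.177,.105),blue,0),("plug",(.5095,.0715,.0185),dark,0),("goblet",(.598,-.36,.0175),blue,0),("ring",(.468,-.392,.0105),dark,0)):
        q=proj(k,p);b,s=cent(k["img"],q,*m);print(n,nm,q.round(1),b.round(1),s)
E
```

```text
clock: 28.3
eef_pos: [0.488, 0.1592, 0.1999]
tool_rot: [0.111, 0.994, -0.0, -0.0]
ft_force: [0.2, 0.3, 0.5]
grip_width: 0.0854
grasp_force: 0.0
pred [254.8 182.1] r 12.4
[257.6 181.9  12.9] [0.4903 0.1614 0.065 ]
[255.1 184.9  12.7] [0.4924 0.1587 0.065 ]
pred [254.8 179.5] r 16.1
[257.4 177.4  16.2] [0.4887 0.1616 0.056 ]
[251.1 180.6  16.4] [0.4903 0.1556 0.056 ]
[255.4 180.9  15.2] [0.4913 0.1592 0.056 ]
pred [254.9 170.9] r 20.7
[254.1 173.4  23.4] [0.4922 0.1577 0.023 ]
[253.4 171.1  20. ] [0.4899 0.1575 0.023 ]
[265.4 178.9  19.9] [0.5    0.1672 0.023 ]
yellow [254.85245567 175.09412566] [257.48923077 166.46461538] [242, 155, 30, 29, 325]
plug [174.8185951  207.42347241] [175.27652982 207.55925639] [155, 188, 41, 40, 1291] [0.5102 0.0719 0.0185]
pred [174.2 205.9] r 26.1
[173.1 206.1  25.7] [0.509  0.0694 0.016 ]
[176.6 203.9  28.1] [0.5075 0.0736 0.016 ]
[172.1 208.4  28.5] [0.5111 0.0677 0.016 ]
[175.1 197.1  29.3] [0.5002 0.0742 0.016 ]
scene cryo [248.6 141.9] [248.6 142.6] [247, 140, 4, 6, 23]
scene bottle [228.2 110.4] [228.3 112.1] [222, 107, 13, 11, 128]
scene plug [220.6 161.6] [220.5 162.4] [213, 157, 15, 12, 141]
scene goblet [349.8 250.2] [349.  250.3] [346, 242, 8, 18, 101]
scene ring [299.6 283.4] [299.  284.4] [289, 274, 21, 22, 404]
side cryo [222.3 221.8] [219.5 221.5] [213, 215, 14, 14, 177]
side bottle [219.5 220.9] [219.5 221.5] [213, 215, 14, 14, 177]
side plug [255.8 232.5] [256.  230.5] [249, 226, 15, 10, 105]
side goblet [257.  163.9] [219.5 221.5] [213, 215, 14, 14, 177]
side ring [295.7 166.2] [295.9 166. ] [291, 162, 11, 9, 82]
```

Every thing is within 3 mm of its cup's axis, and the goblet and ring are at their starting pixels. Handing in.

```bash
python3 -c "
from workcell import workorder
print(workorder.job_done())"
```

```text
the job is handed in; nothing more can be done
None
```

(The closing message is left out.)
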